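Hook the stationery tray out of the desk riser

ROBOT

A 6-joint arm with a two-finger parallel gripper is mounted at the origin on the work surface. World frame = base frame: x ahead of the robot, y to its left, z up, the work surface at z = 0. Lengths are in mm, angles in rad, forces in N, time in s.
With the tool pointing down it reaches from about 275 to 1000 mm from the base axis. Payload 8.4 kg.
Tool frame: the origin (TCP) lies on the centre line of the jaws, within the pads' length; the fingertips stand r.tip_reach ahead of it and the grasp point (between the pads) lies 11 mm behind it (r.tip_reach is the distance from the TCP to the fingertips, in mm); z points along the fingers, y is the line along which they close (so a half turn about z gives the same grasp; the last joint's range is limited). The gripper opens to 85 mm and grips with 20 to 120 N. Pads are 22 mm wide; open, the fingers measure 114 mm over their backs; the gripper's body (76 mm by 85 mm) begins 54 mm behind the grasp point. The pads swing forward as they close: fully open they stand 13 mm farther back than shut.
Start: joints at [1.338, 0.353, 1.633, -0, 1.155, -0.002], TCP at [142.971, 608.43, 215.081] pointing down, gripper open.
Joint ranges: [-2.63, 2.63], [-0.92, 2.1], [0.06, 2.66], [-1.3, 4.44], [0, 2.69], [-3.02, 3.02]. Speed limits (rad/s): [2.22, 2.22, 2.79, 3.14, 3.14, 3.14].

INTERFACE

Orientations are given as [roll, pitch, yaw] about the fixed x, y, z axes, in that order (R = Rz(yaw) Ry(pitch) Rx(roll)).
In Python, from rig import r gives the robot as it stands.
- The arm moves only by the tool carry_out, never from a script. Its argument "targets" is a list of rows, each an object with "dp": the shift along the tool's x, y, z in mm, a list of three; "yaw": the turn about the tool's z in degrees. A call has 1 to 12 rows; each row is the pose to reach, as a shift and turn from the pose commanded when the call began, along the tool's axes at that moment; what a row does not reach only later rows make up. A row lasts 1/8 s, in which the tool goes at most 62.5 mm and 10.7 degrees, less where a joint would pass 70% of its speed; a pose out of reach is approached as far as the arm can. A call with a gripper value outside its range is refused whole. "fingers" is the opening, from -1 (shut) to 1 (fully open), so that 0 is half open, set as the call begins (left out, the last holds). The fingers move at their own pace and stop on an object; "grip_force" is the grip in N (left out, the last holds). Time passes only in rows, so rows that repeat a pose let the fingers close. It gives the time, the measured TCP pose, the force, the opening and the grip force at its end, in the units of the state.
- r.sense(): the state, without advancing time (a new reading comes with each control period).
- r.grab_frame(name): name is "scene" or "top" or "wrist"; returns the picture (384x512x3 uint8, red, green, blue); there is no depth.
- r.get_calibration(name): a dict with "fx", "fy", "cx", "cy" (pixels), "dist_coeffs" ([k1, k2, p1, p2, k3] as OpenCV has them; the pictures are not rectified), "rvec" (rotation vector, rad) and "tvec" (3), from world to camera coordinates, as OpenCV has them. Camera axes: x right, y down, z forward; pixel columns grow to the right and rows downward; lengths in mm; the calibration is good to about 2 mm. A picture is of the moment at which its call begins: read the wrist's pose just before it. get_calibration takes no time and is no camera call; for the wrist camera it gives the pose at the moment of the call.
- r.sign_off(): hands the job in; it is judged then, once.
The state is a dict: "clock": time; "qpos": joint angles; "qvel": joint speeds; "joint_efforts": joint torques, N m; "eef_pos": TCP position; "tcp_rot": TCP orientation; "contact_force": force on the tool from outside, world axes, zero at the start; "wrist_torque": the same for the moment, N m; "opening": opening from 0.0 (shut) to 1.0 (fully open); "grasp_force": force on a finger pad.
Only numpy, scipy, OpenCV 4.12 (cv2) and the standard library are available. Lean on these libraries where they do the work, as an engineer would, in place of code of your own. Each camera call takes 0.05 s, during which the arm holds its last target. There are 200 camera calls.

TASK

Take the hook tool by its handle, drop its leg into the pull ring of the stationery tray (the ring has swung to one side and must be found by feel or sight) and gently drag the tray out until about half of it stands out in front of the riser. Do not press hard on the ring, yank the tray or touch it with the gripper, and leave the mug, paper roll and stamp alone. Finally unhook the tool and stand it on its foot on the desk again, well clear of the tray and its ring.

Things in the scene. Friction and masses are not known exactly. Their poses are not given: they have to be found in the camera images.
- riser: Low desk riser fixed to the desk: wooden top on two side walls, 230 deep (x), 162 wide (y), 78 high, open in front and behind; inside 126 wide, 66 high. Origin: middle of its front edge, on the desk; x points inwards, the tray comes out along -x. The 12 mm top has a notch 90 wide, 66 deep in its front edge, showing the pull ring from above. The tray's front starts 50 to 65 mm inside.
- tray_front (a point): Loose grey open tray inside the riser, 160 long, 120 wide, 50 high, 0.5 to 0.8 kg; dragging takes 2 to 6 N. This point: middle of its front face, 28 mm up (x axis into the riser), pivot of its pull ring. The level steel ring (17 mm hole, 31 outside, 7 mm bar) is centred 50 mm from here on an arm that swings easily and level to 0.75 rad either side of straight out; this angle is not measured.
- hook_grip (a point): Middle of the loose hook tool's handle, 34 mm above its foot's underside; it stands on the desk. x forwards to the hook, z up. Handle: black block 60 long (x), 24 wide (y), 8 to 58 mm up, on a foot 70 x 36 x 8. An 8 mm steel rod runs forward from it, 50 mm up, and turns down into a straight leg 105 mm ahead of the handle's middle. 0.22 kg. Grip the 24 mm width from above.
- hook_tip (a point): Lowest point of the hook's leg (8 mm round, rounded end), 105 mm ahead of and 30 mm below hook_grip, 4 mm above the level of the foot's underside. The leg takes only light loads: hold the handle with a moderate grip (about 50 N); under a very hard grip (100 N and more) the tool creeps and jerks in the fingers when it pulls.
- mug_mid (a point): Bystander: white mug with handle, 76 wide, 95 high, standing beside the riser; the point is its middle, 47 mm up.
- roll_mid (a point): Bystander: roll of label paper standing on end, 90 across, 60 high; the point is its middle, 30 mm up.
- stamp_mid (a point): Bystander: black and grey self-inking stamp, 40 x 60 and 75 high, standing on the desk; the point is 37 mm up.
Things that resemble listed ones, but are neither listed nor needed, are in the scene too. What is meant by the part that bears hook_grip is not yellow, and is the smaller of those in its own colour.

How it is judged:
By the outcome, as a careful person would: the job done as asked, in the order asked, and still so for the second after the job is handed in, with the robot touching nothing.
It also fails if it takes over 72 s, if anything falls off the work surface, if the arm or the gripper's body presses on something with over 40 N, if the wrist force passes 120 N, or if a joint passes its speed limit or range.

## Working session

There is one attempt and no reset: what is moved stays moved. The work goes in short steps, Python scripts to look and compute and a tool call to move; the robot and the scene stay as the last step left them, time stands still between calls to the robot, and variables do not carry over. Pictures are saved under pics/ and viewed, at most 10 in all, crops included, and the job is handed in when it is done.

Besides the shell and the picture viewer there is one more tool, called as name(argument=value, ...), one argument or row to a line, values as JSON. carry_out: Moves the arm, as the interface text tells. Its arguments: {"type":"object","properties":{"targets":{"type":"array","items":{"type":"object","properties":{"dp":{"type":"array","items":{"type":"number"}},"yaw":{"type":"number"}}}},"fingers":{"type":"number"},"grip_force":{"type":"number"}},"required":["targets"]}

```bash
mkdir -p pics; ls
python3 - <<'E'
from rig import r
import cv2
print(r.sense(), r.tip_reach)
a=r.grab_frame("scene");b=r.grab_frame("top")
cv2.imwrite("pics/scene.png",a[:,:,::-1]);cv2.imwrite("pics/top.png",b[:,:,::-1])
for n in("scene","top","wrist"):print(r.get_calibration(n))
E
```

```text
pics
{'clock': 0.0, 'qpos': array([ 1.33758462e+00,  3.53624846e-01,  1.63413596e+00, -4.49991076e-06,
        1.15521173e+00, -2.42615233e-03]), 'qvel': array([-0.00037769,  0.00081659,  0.00020573,  0.00029769,  0.0010036 ,
        0.00187225]), 'joint_efforts': array([-1.95203676e-03, -6.05255556e+01, -3.42059934e+01, -9.69814505e-05,
        9.61237791e-03, -1.24045457e-06]), 'eef_pos': array([142.86524644, 607.93671724, 214.37547514]), 'tcp_rot': array([-3.14021276e+00,  7.66551148e-07,  2.91080892e+00]), 'contact_force': array([ 0.22269471, -0.31319587,  0.19847764]), 'wrist_torque': array([-0.01296016,  0.02605542, -0.00074955]), 'grasp_force': 0.0, 'opening': 1.000262592179276} 8.0
{'fx': 427.57436536712754, 'fy': 427.57436536712754, 'cx': 259.09530225635945, 'cy': 184.05641578076748, 'dist_coeffs': array([0.0315894, 0.       , 0.       , 0.       , 0.       ]), 'rvec': array([ 0.8650834 ,  2.59688912, -1.01396092]), 'tvec': array([ 430.30426401, -186.78766583, 1442.40678372])}
{'fx': 467.61771119638985, 'fy': 467.61771119638985, 'cx': 250.88921825568042, 'cy': 190.47608403576857, 'dist_coeffs': array([-0.05061165,  0.        ,  0.        ,  0.        ,  0.        ]), 'rvec': array([ 2.15546073, -2.14289453,  0.18477739]), 'tvec': array([ -18.68104235,  541.64317766, 1326.86419442])}
{'fx': 275.7326907979381, 'fy': 275.7326907979381, 'cx': 250.74035443350095, 'cy': 188.87229549638658, 'dist_coeffs': array([-0.03527159,  0.        ,  0.        ,  0.        ,  0.        ]), 'rvec': array([-2.26972944, -1.7999696 , -0.26423017]), 'tvec': array([-622.92647471,  -39.4411688 ,  379.70239106])}
```

View pics/top.png

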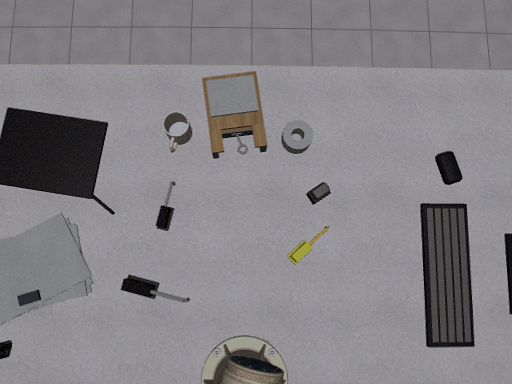

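View pics/scene.png

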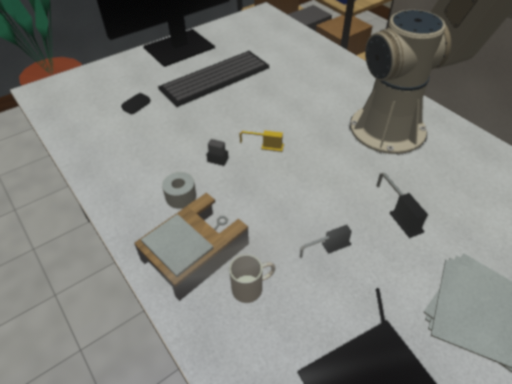

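The top view shows the small black hook with its handle at (165,217) and leg at (172,184). A larger black hook is at (140,287) and a yellow one at (300,252). The riser front is near (239,152), the ring at (242,149), the mug at (177,128), the roll at (297,137) and the stamp at (318,192). In the scene view the small hook's handle is at (338,238) and its leg end at (302,250), and the ring is at (222,221).

```bash
cat > h.py <<'E'
import numpy as np, cv2
from rig import r
def ray(c,px):
    K=np.array([[c['fx'],0,c['cx']],[0,c['fy'],c['cy']],[0,0,1]])
    u=cv2.undistortPoints(np.array([[px]],float),K,c['dist_coeffs'])[0,0]
    R=cv2.Rodrigues(c['rvec'])[0]
    return -R.T@c['tvec'], R.T@np.array([u[0],u[1],1.])
def onz(c,px,z):
    o,d=ray(c,px); return o+d*(z-o[2])/d[2]
def tri(c1,p1,c2,p2):
    o,d=ray(c1,p1);q,e=ray(c2,p2)
    s=np.linalg.lstsq(np.c_[d,-e],q-o,rcond=None)[0]
    a=o+d*s[0];b=q+e*s[1]
    return (a+b)/2,np.linalg.norm(a-b)
def proj(c,P):
    K=np.array([[c['fx'],0,c['cx']],[0,c['fy'],c['cy']],[0,0,1]])
    return cv2.projectPoints(np.array(P,float).reshape(-1,1,3),c['rvec'],c['tvec'],K,c['dist_coeffs'])[0].reshape(-1,2)
def blobs(img,roi,f,amin=15):
    x,y,w,h=roi; m=f(img[y:y+h,x:x+w].astype(int)).astype(np.uint8)
    cs,_=cv2.findContours(m,cv2.RETR_EXTERNAL,cv2.CHAIN_APPROX_NONE)
    return [(cv2.contourArea(k),np.round(np.add(cv2.minAreaRect(k)[0],(x,y)),1),np.round(cv2.minAreaRect(k)[1:][0],1),round(cv2.minAreaRect(k)[2]),k.reshape(-1,2)+[x,y]) for k in cs if cv2.contourArea(k)>=amin]
E
python3 - <<'E'
from h import *
T=cv2.imread("pics/top.png");S=cv2.imread("pics/scene.png")
ct,cs=r.get_calibration("top"),r.get_calibration("scene")
dark=lambda i:i.max(2)<70
for n,I,c,roi in(("top",T,ct,(145,175,40,60)),("scene",S,cs,(295,215,65,50))):
    for b in blobs(I,roi,dark): print(n,b[:4], onz(c,b[1],58 if n=="top" else 34).round())
print("tip",onz(ct,(172.5,183),50).round(), tri(ct,(172.5,183),cs,(302,249)))
print("handle",tri(ct,(165,217),cs,(338,238)),"ring",tri(ct,(242,149.5),cs,(222,221)))
for n,p in dict(fl=(215,154),fr=(264,149),bl=(203,77),br=(256,72)).items(): print(n,onz(ct,p,78).round())
print("mug",onz(ct,(177,122),95).round(),"roll",onz(ct,(297,135),60).round(),"stamp",onz(ct,(318,191),75).round())
A=cv2.resize(T[60:240,140:310],None,fx=2.3,fy=2.3,interpolation=2)
B=cv2.resize(S[185:275,170:360],None,fx=2,fy=2,interpolation=2)
A=cv2.resize(T[60:240,140:310],None,fx=3.3,fy=3.3,interpolation=2)
cv2.imwrite("pics/c1.png",A)
E
```

```text
top (265.5, array([164.1, 217.5]), array([12.9, 23.4]), 15) [459. 233.  58.]
scene (325.0, array([337.8, 240.1]), array([17. , 28.2]), 63) [469. 246.  34.]
tip [561. 213.  50.] (array([562.55647397, 214.72253643,  39.69233108]), np.float64(0.23285548583577528))
handle (array([461.89581502, 237.35380535,  27.70707842]), np.float64(5.070247502710075)) ring (array([668.80809165,  11.2685801 ,  25.93168765]), np.float64(0.6040871347581452))
fl [642.  89.  78.]
fr [658. -52.  78.]
bl [876. 129.  78.]
br [893. -29.  78.]
mug [731. 199.  95.] roll [ 706. -151.   60.] stamp [ 536. -207.   75.]
```

View pics/c1.png

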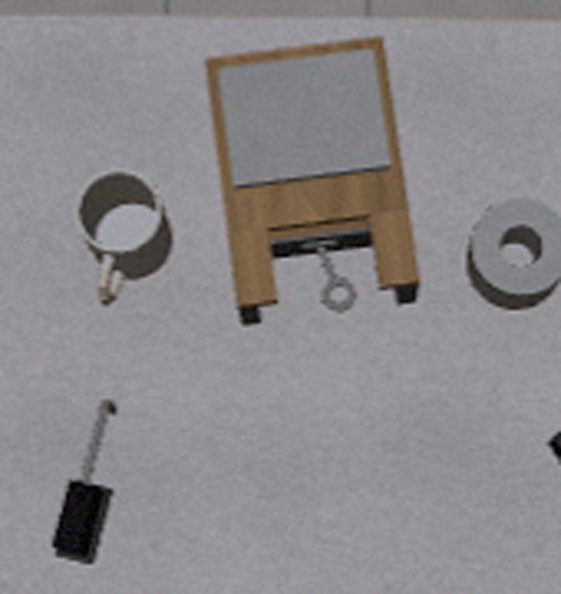

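The enlarged crop shows the riser's front corners at (213,153) and (267,146), its back corners at (203,78) and (255.5,71.5), and the ring centre at (242.7,149.1). The pivot is near (236.7,133.6).

Run:
```python
from h import *
ct,cs,cw=[r.get_calibration(n) for n in("top","scene","wrist")]
C={n:onz(ct,p,78) for n,p in dict(fl=(213,153),fr=(267,146.4),bl=(202.7,78),br=(255.5,71.5)).items()}
for n in C: print(n,C[n].round())
print("origin",(C['fl']+C['fr'])/2, "depth",np.linalg.norm(C['fl']-C['bl']),np.linalg.norm(C['fr']-C['br']),"width",np.linalg.norm(C['fl']-C['fr']))
d=(C['bl']+C['br']-C['fl']-C['fr']);print("yaw",np.arctan2(d[1],d[0]))
print("ring",onz(ct,(242.7,149.1),28),"arm root",onz(ct,(236.7,133.6),30))
R=cv2.Rodrigues(cw['rvec'])[0];print("wcam",-R.T@cw['tvec'],"zaxis",R[2],"xaxis",R[0])
```

```text
fl [645.  95.  78.]
fr [666. -61.  78.]
bl [873. 130.  78.]
br [895. -27.  78.]
origin [655.14827979  16.93619995  78.        ] depth 230.52173487873452 231.61030527812753 width 157.20151017845268
yaw 0.14902088464444344
ring [669.31326359   9.37058244  28.        ] arm root [716.59178623  27.78222282  30.        ]
wcam [ 71.62941279 624.12807604 372.96149452] zaxis [ 0.28257159 -0.06907174 -0.95675618] xaxis [ 0.22823764  0.9736012  -0.00287937]
```

carry_out(
  targets=[
    {"dp": [-40,-30,6]},
    {"dp": [-80,-60,12]},
    {"dp": [-120,-90,18]},
    {"dp": [-160,-120,24]},
    {"dp": [-200,-150,30]},
    {"dp": [-240,-180,36]},
    {"dp": [-280,-210,42]},
    {"dp": [-320,-240,48]},
    {"dp": [-360,-265,54]},
    {"dp": [-385,-282,60]},
    {"dp": [-395,-290,65]},
    {"dp": [-395,-290,65]},
  ],
  fingers=1,
)

```text
schema error: expected keys dp, yaw
```

Run:
```python
from h import *
print(r.sense()['eef_pos'],r.sense()['tcp_rot'])
a=r.grab_frame("wrist");cv2.imwrite("pics/w1.png",a[:,:,::-1])
c=r.get_calibration("wrist");np.save("w1.npy",c)
print(proj(c,[(461,236,34),(562,214,50),(669,10,28),(655,17,0)]).round())
```

```text
[142.86730173 607.99354895 214.41664502] [-3.14031320e+00 -1.91825620e-05  2.91079013e+00]
[[ 84. 390.]
 [ 92. 439.]
 [ 32. 469.]
 [ 40. 450.]]
```

View pics/w1.png

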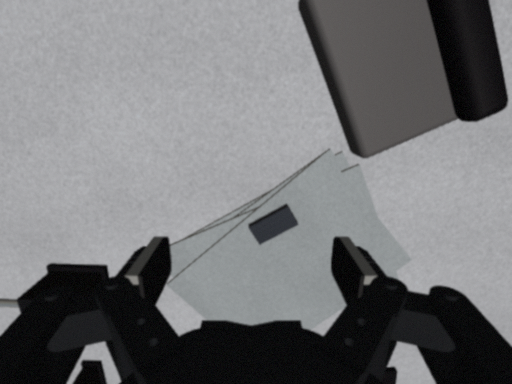

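The fingers are at the bottom, over papers at (290,250); the arm has not moved because the call was refused. A half turn will put the camera on the leg side of the hook, so I am turning during the transfer.

carry_out(
  targets=[
    {"dp": [-35,-26,6],"yaw": 10},
    {"dp": [-70,-52,12],"yaw": 20},
    {"dp": [-105,-78,18],"yaw": 30},
    {"dp": [-140,-104,24],"yaw": 40},
    {"dp": [-175,-130,30],"yaw": 50},
    {"dp": [-210,-156,36],"yaw": 60},
    {"dp": [-245,-182,42],"yaw": 70},
    {"dp": [-280,-208,48],"yaw": 80},
    {"dp": [-315,-234,54],"yaw": 90},
    {"dp": [-350,-260,60],"yaw": 100},
    {"dp": [-380,-280,65],"yaw": 110},
    {"dp": [-395,-290,65],"yaw": 120},
  ],
  fingers=1,
)

```text
clock: 1.65
eef_pos: [461.9, 234.2, 149.6]
tcp_rot: [-3.141, 0.001, 0.809]
contact_force: [0.0, -0.2, 0.0]
opening: 1.003
grasp_force: 0.0
```

carry_out(
  targets=[
    {"dp": [0,0,0],"yaw": 10},
    {"dp": [0,0,0],"yaw": 20},
    {"dp": [0,0,0],"yaw": 30},
    {"dp": [0,0,0],"yaw": 40},
    {"dp": [0,0,0],"yaw": 50},
    {"dp": [0,0,0],"yaw": 58.5},
    {"dp": [0,0,0],"yaw": 58.5},
  ],
)

```text
clock: 2.52
eef_pos: [461.0, 235.7, 149.9]
tcp_rot: [3.141, 0.0, -0.204]
contact_force: [0.2, 0.6, 0.5]
opening: 0.997
grasp_force: 0.0
```

Run:
```python
from h import *
print(r.sense()['eef_pos'],r.sense()['tcp_rot'],r.sense()['clock'],r.sense()['qpos'])
a=r.grab_frame("wrist");cv2.imwrite("pics/w2.png",a[:,:,::-1])
c=r.get_calibration("wrist");np.save("w2.npy",c)
print(proj(c,[(461,236,34),(562,214,50),(669,10,28),(655,17,0),r.sense()['eef_pos']]).round())
```

```text
[461.01328311 235.6891881  149.92243612] [ 3.14136111e+00  2.99646531e-04 -2.03602556e-01] 2.525 [4.69699320e-01 2.64353574e-01 1.92298679e+00 7.15040019e-06
 9.54630933e-01 2.24409403e+00]
[[ 249.  181.]
 [ 251.   72.]
 [ 461. -103.]
 [ 434.  -65.]
 [ 249.  230.]]
```

View pics/w2.png

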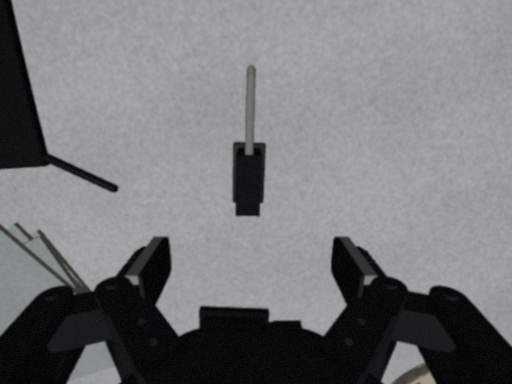

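The wrist view shows the hook almost exactly aligned. The rod runs from (250,153) to the bend at (251,67), the handle's top back edge is at row 215, and the foot's front edge is at row 143.

Run:
```python
from h import *
c=np.load("w2.npy",allow_pickle=True).item();ct=r.get_calibration("top");cs=r.get_calibration("scene")
for n,p,z in(("handle back",(247.5,215),58),("handle back L",(236,215),58),("handle back R",(259,215),58),("foot FL",(233.5,143.5),8),("foot FR",(265.5,143.5),8),("bend",(251,67),52),("rodroot",(250,153),54)):print(n,onz(c,p,z).round(1))
print("bend tri",tri(c,(251,69),ct,(172.5,183.5)),"handle top centre",tri(c,(248,185),ct,(164.4,217)))
W=cv2.imread("pics/w2.png");print([b[:4] for b in blobs(W,(200,120,100,110),lambda i:i.max(2)<60)])
```

```text
handle back [434.3 243.1  58. ]
handle back L [436.6 254.1  58. ]
handle back R [432.1 232.1  58. ]
foot FL [499.1 245.7   8. ]
foot FR [492.2 211.6   8. ]
bend [565.7 212.9  52. ]
rodroot [492.9 228.6  54. ]
bend tri (array([563.00290503, 213.60237564,  42.02092823]), np.float64(4.641305474760842)) handle top centre (array([461.33371177, 235.62449595,  46.37181023]), np.float64(3.2273446402675456))
[(1852.0, array([248.5, 178.8]), array([30.2, 72.1]), 1)]
```

carry_out(
  targets=[
    {"dp": [1,0,40],"yaw": 0.5},
    {"dp": [1,0,80],"yaw": 0.5},
    {"dp": [1,0,110],"yaw": 0.5},
    {"dp": [1,0,121],"yaw": 0.5},
    {"dp": [1,0,121],"yaw": 0.5},
  ],
)

```text
clock: 3.2
eef_pos: [462.0, 235.5, 28.9]
tcp_rot: [3.141, 0.001, -0.212]
contact_force: [0.0, 0.2, -0.2]
opening: 0.998
grasp_force: 0.0
```

carry_out(
  targets=[
    {"dp": [0,0,0],"yaw": 0},
    {"dp": [0,0,0],"yaw": 0},
    {"dp": [0,0,0],"yaw": 0},
    {"dp": [0,0,0],"yaw": 0},
    {"dp": [0,0,0],"yaw": 0},
    {"dp": [0,0,0],"yaw": 0},
    {"dp": [0,0,0],"yaw": 0},
    {"dp": [0,0,0],"yaw": 0},
  ],
  fingers=-1,
  grip_force=50,
)

```text
clock: 4.2
eef_pos: [462.6, 235.9, 29.8]
tcp_rot: [-3.141, -0.001, -0.213]
contact_force: [-1.1, 0.7, 6.4]
opening: 0.265
grasp_force: 50.5
```

carry_out(
  targets=[
    {"dp": [0,0,-10],"yaw": 0},
    {"dp": [0,0,-25],"yaw": 0},
    {"dp": [0,0,-40],"yaw": 0},
    {"dp": [5,15,-48],"yaw": -1},
    {"dp": [20,42,-48],"yaw": -4},
    {"dp": [38,75,-48],"yaw": -7},
    {"dp": [58,112,-48],"yaw": -11},
    {"dp": [78,150,-48],"yaw": -14},
    {"dp": [98,188,-48],"yaw": -17},
    {"dp": [112,214,-48],"yaw": -20},
    {"dp": [118,227,-48],"yaw": -20.7},
    {"dp": [118,227,-48],"yaw": -20.7},
  ],
)

```text
clock: 5.7
eef_pos: [529.8, -12.1, 77.9]
tcp_rot: [3.141, -0.001, 0.146]
contact_force: [0.0, -0.0, -3.1]
opening: 0.265
grasp_force: 49.6
```

Run:
```python
from h import *
s=r.sense();print(s['eef_pos'],s['tcp_rot'],s['clock'],s['contact_force'],s['opening'])
a=r.grab_frame("wrist");cv2.imwrite("pics/w3.png",a[:,:,::-1])
c=r.get_calibration("wrist");np.save("w3.npy",c)
print(proj(c,[(634,5,52),(634,5,99),(669,10,28),(655,17,0),r.sense()['eef_pos']]).round())
```

```text
[529.80919436 -12.08651449  77.89828111] [ 3.14142360e+00 -8.71655110e-04  1.46092055e-01] 5.7 [ 0.01899442 -0.02514693 -3.14739794] 0.2650461059046044
[[247.  53.]
 [246.  34.]
 [247.   2.]
 [236.  34.]
 [248. 229.]]
```

View pics/w3.png

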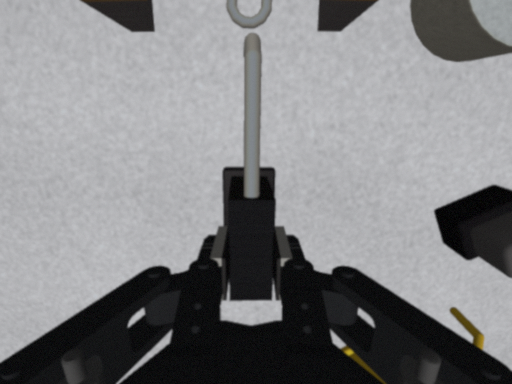

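The wrist view shows the leg's bend at (253,33) and the ring centred near (249,7), with its outer edge spanning columns 227–271 and reaching down to row 28. The notch cheeks are at (154,30) and (319,30).

Run:
```python
from h import *
c=np.load("w3.npy",allow_pickle=True).item()
W=cv2.imread("pics/w3.png").astype(int)
print("row3-28 ring profile"); 
for y in(4,10,16,22,26): print(y,W[y,220:280,1].tolist())
print("rod",[ (y,W[y,238:268,1].tolist()) for y in(50,)])
T=np.array([529.8,-12.1,0]);a=.146;u=np.array([np.cos(a),np.sin(a),0]);v=np.array([-u[1],u[0],0])
for n,p,z in(("bend outer",(253,33),99),("rod50",(252.5,60),103),("rodroot",(251,196),103),("ringL",(227,5),28),("ringR",(271,5),28),("ring bottom",(249,28),28),("cheekL",(154,30),78),("cheekR",(319,30),78)):
    P=onz(c,p,z);print(n,P.round(1),"rel TCP fwd,left",((P-T)@u).round(1),((P-T)@v).round(1))
```

```text
row3-28 ring profile
4 [180, 180, 179, 177, 174, 161, 135, 118, 121, 127, 132, 131, 131, 130, 121, 112, 119, 147, 171, 176, 180, 181, 184, 183, 182, 181, 180, 182, 180, 179, 179, 180, 181, 181, 183, 183, 181, 181, 184, 182, 170, 130, 113, 127, 131, 133, 132, 129, 129, 118, 113, 130, 170, 183, 182, 182, 180, 178, 180, 182]
10 [178, 180, 180, 179, 179, 175, 156, 125, 107, 114, 123, 128, 131, 131, 132, 130, 128, 121, 132, 158, 175, 181, 179, 178, 175, 175, 175, 177, 181, 181, 180, 178, 177, 177, 181, 184, 186, 187, 177, 146, 125, 128, 132, 132, 132, 131, 128, 125, 118, 107, 107, 131, 167, 176, 181, 184, 184, 181, 183, 181]
16 [186, 182, 183, 182, 183, 181, 182, 183, 177, 156, 126, 108, 115, 123, 125, 128, 131, 132, 132, 131, 133, 131, 128, 127, 132, 142, 146, 149, 151, 158, 162, 160, 147, 137, 130, 129, 130, 131, 132, 133, 131, 132, 130, 127, 122, 112, 103, 104, 135, 166, 180, 181, 181, 182, 182, 182, 180, 182, 180, 183]
22 [179, 179, 177, 177, 176, 177, 179, 180, 180, 180, 180, 180, 173, 154, 127, 104, 96, 101, 107, 113, 118, 122, 128, 126, 128, 129, 128, 129, 129, 128, 129, 128, 129, 
[... 338 characters left out ...]
5, 175, 178, 178, 180, 177, 179, 182, 183, 182, 183, 181, 181, 182, 181, 180, 180]
rod [(50, [182, 184, 182, 181, 173, 140, 100, 91, 101, 108, 117, 123, 128, 130, 129, 128, 126, 123, 116, 109, 99, 94, 109, 157, 181, 184, 184, 181, 179, 176])]
bend outer [634.9   1.8  99. ] rel TCP fwd,left 106.0 -1.6
rod50 [6.231e+02 3.000e-01 1.030e+02] rel TCP fwd,left 94.1 -1.3
rodroot [559.9  -8.4 103. ] rel TCP fwd,left 30.3 -0.8
ringL [665.3  23.2  28. ] rel TCP fwd,left 139.2 15.2
ringR [669.6  -5.8  28. ] rel TCP fwd,left 139.2 -14.1
ring bottom [653.6   6.7  28. ] rel TCP fwd,left 125.2 0.5
cheekL [633.8  53.2  78. ] rel TCP fwd,left 112.4 49.5
cheekR [646.2 -31.2  78. ] rel TCP fwd,left 112.4 -35.9
```

carry_out(
  targets=[
    {"dp": [12,-1,0],"yaw": 0},
    {"dp": [26,-2,0],"yaw": 0},
    {"dp": [36.5,-2,0],"yaw": 0},
    {"dp": [36.5,-2,0],"yaw": 0},
    {"dp": [36.5,-2,0],"yaw": 0},
  ],
)

```text
clock: 6.38
eef_pos: [564.7, -3.8, 76.8]
tcp_rot: [-3.141, 0.001, 0.148]
contact_force: [-0.4, 0.2, -1.6]
opening: 0.267
grasp_force: 49.6
```

Run:
```python
from h import *
s=r.sense();print(s['eef_pos'],s['tcp_rot'],s['clock'],s['contact_force'])
a=r.grab_frame("wrist");cv2.imwrite("pics/w4.png",a[:,:,::-1])
cv2.imwrite("pics/w4c.png",cv2.resize(np.ascontiguousarray(a[0:150,160:340,::-1]),None,fx=4,fy=4,interpolation=2))
c=r.get_calibration("wrist");np.save("w4.npy",c)
p=s['eef_pos'];a=s['tcp_rot'][2];u=np.array([np.cos(a),np.sin(a)])
L=p[:2]+104.7*u+np.array([u[1],-u[0]])*1.6
print("leg",L,proj(c,[(*L,49),(*L,99),(669,8.8,28)]).round(1))
```

```text
[564.73179779  -3.81191072  76.77547954] [-3.14146032e+00  9.88516126e-04  1.48126401e-01] 6.375 [-0.38336972  0.15941273 -1.61559637]
leg [668.52139907  10.05779241] [[250.9  55.1]
 [251.1  35.8]
 [252.8  59.9]]
```

View pics/w4c.png

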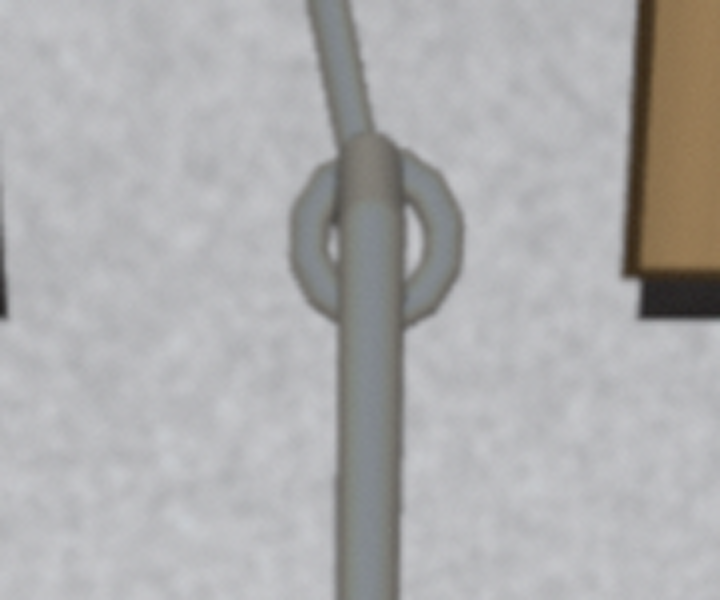

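The crop shows the ring centred at about (254.1,59.8) full-frame, with the rod over it at column 253. The leg is about 1.3 mm left of the ring centre, and fore and aft it matches. I am correcting that and lowering slowly.

carry_out(
  targets=[
    {"dp": [0,1.3,0],"yaw": 0},
    {"dp": [0,1.3,7],"yaw": 0},
    {"dp": [0,1.3,12],"yaw": 0},
    {"dp": [0,1.3,16],"yaw": 0},
    {"dp": [0,1.3,19],"yaw": 0},
    {"dp": [0,1.3,22],"yaw": 0},
    {"dp": [0,1.3,25],"yaw": 0},
  ],
)

```text
clock: 7.3
eef_pos: [565.4, -5.2, 51.9]
tcp_rot: [3.142, -0.0, 0.148]
contact_force: [-0.4, -0.0, -1.3]
opening: 0.268
grasp_force: 49.6
```

carry_out(
  targets=[
    {"dp": [0,0,3],"yaw": 0},
    {"dp": [0,0,6],"yaw": 0},
    {"dp": [0,0,9],"yaw": 0},
    {"dp": [0,0,12],"yaw": 0},
    {"dp": [0,0,14],"yaw": 0},
    {"dp": [0,0,14],"yaw": 0},
  ],
)

```text
clock: 8.05
eef_pos: [565.3, -5.2, 37.9]
tcp_rot: [-3.142, 0.0, 0.148]
contact_force: [-0.9, -0.1, -2.0]
opening: 0.264
grasp_force: 49.6
```

Run:
```python
from h import *
s=r.sense();print(s['eef_pos'],s['clock'],s['contact_force'],s['wrist_torque'])
a=r.grab_frame("wrist");cv2.imwrite("pics/w5c.png",cv2.resize(np.ascontiguousarray(a[0:150,160:340,::-1]),None,fx=4,fy=4,interpolation=2))
```

```text
[565.28340457  -5.20213305  37.92140638] 8.05 [-0.90838083 -0.09732155 -2.04222785] [-0.02455214  0.01523514 -0.01436294]
```

View pics/w5c.png

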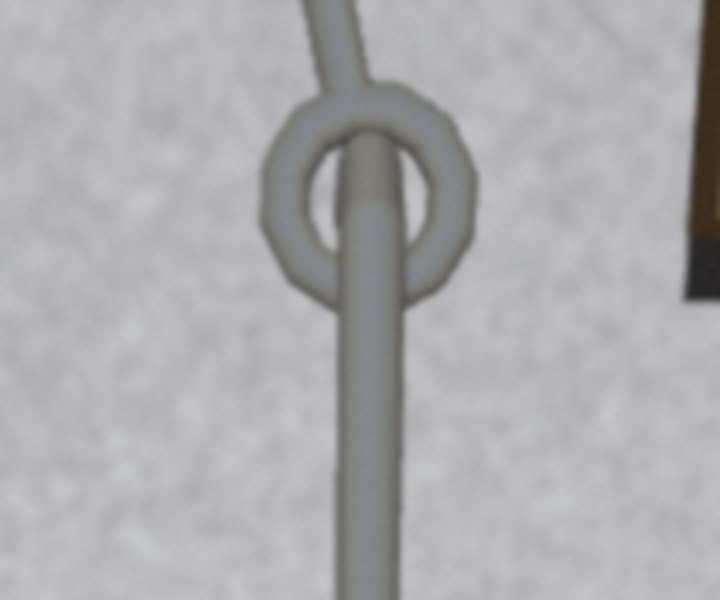

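The leg is centred inside the ring at about (252,48) full-frame. Next I swing the ring straight (about 9 mm left) and drag slowly.

carry_out(
  targets=[
    {"dp": [-0.5,-2,0],"yaw": 0},
    {"dp": [-1,-4,0],"yaw": 0},
    {"dp": [-2,-6,0],"yaw": 0},
    {"dp": [-3,-8,0],"yaw": 0},
    {"dp": [-4,-9,0],"yaw": 0},
    {"dp": [-5,-9,0],"yaw": 0},
    {"dp": [-6,-9,0],"yaw": 0},
    {"dp": [-7.5,-9,0],"yaw": 0},
    {"dp": [-9,-9,0],"yaw": 0},
    {"dp": [-11,-9,0],"yaw": 0},
    {"dp": [-13,-9,0],"yaw": 0},
    {"dp": [-15,-9,0],"yaw": 0},
  ],
)

```text
clock: 9.6
eef_pos: [549.2, 1.4, 38.1]
tcp_rot: [3.142, -0.0, 0.148]
contact_force: [3.7, 0.3, -2.2]
opening: 0.267
grasp_force: 49.6
```

Run:
```python
from h import *
c=np.load("w4.npy",allow_pickle=True).item()
w,d=onz(c,(316.2,67.5),78),onz(c,(320,79.5),0)
u=np.array([np.cos(.149),np.sin(.149),0]);v=np.array([-u[1],u[0],0]);O=np.array([655,17,0])
for P in(w,d):print(P.round(1),((P-O)@u).round(1),((P-O)@v).round(1))
s=r.sense();print(s['eef_pos'],s['contact_force'],s['wrist_torque'])
```

```text
[663.2 -25.7  78. ] 1.8 -43.4
[666.8 -46.3   0. ] 2.3 -64.4
[549.16331833   1.44760449  38.10359908] [ 3.73159933  0.32477817 -2.17973485] [ 0.05486822 -0.7272045  -0.0231103 ]
```

carry_out(
  targets=[
    {"dp": [-3,0,0],"yaw": 0},
    {"dp": [-6,0,0],"yaw": 0},
    {"dp": [-9.5,0,0],"yaw": 0},
    {"dp": [-13,0,0],"yaw": 0},
    {"dp": [-17,0,0],"yaw": 0},
    {"dp": [-21,0,0],"yaw": 0},
    {"dp": [-25,0,0],"yaw": 0},
    {"dp": [-29,0,0],"yaw": 0},
    {"dp": [-33,0,0],"yaw": 0},
    {"dp": [-37,0,0],"yaw": 0},
    {"dp": [-41,0,0],"yaw": 0},
    {"dp": [-45,0,0],"yaw": 0},
  ],
)

```text
clock: 11.1
eef_pos: [504.5, -5.2, 38.1]
tcp_rot: [-3.142, -0.0, 0.148]
contact_force: [3.5, 0.1, -2.0]
opening: 0.265
grasp_force: 49.6
```

carry_out(
  targets=[
    {"dp": [-4,0,0],"yaw": 0},
    {"dp": [-8,0,0],"yaw": 0},
    {"dp": [-12,0,0],"yaw": 0},
    {"dp": [-16,0,0],"yaw": 0},
    {"dp": [-20,0,0],"yaw": 0},
    {"dp": [-24,0,0],"yaw": 0},
    {"dp": [-28,0,0],"yaw": 0},
    {"dp": [-32,0,0],"yaw": 0},
    {"dp": [-36,0,0],"yaw": 0},
    {"dp": [-39,0,0],"yaw": 0},
    {"dp": [-42,0,0],"yaw": 0},
    {"dp": [-45,0,0],"yaw": 0},
  ],
)

```text
clock: 12.6
eef_pos: [460.1, -11.8, 38.1]
tcp_rot: [3.142, -0.0, 0.148]
contact_force: [4.8, 1.2, -2.0]
opening: 0.269
grasp_force: 49.6
```

Run:
```python
from h import *
s=r.sense();print(s['eef_pos'],s['tcp_rot'],s['clock'],s['contact_force'],s['wrist_torque'])
a=r.grab_frame("top");b=r.grab_frame("wrist")
A=cv2.resize(np.ascontiguousarray(a[90:230,180:300]),(514,600),interpolation=2)
B=np.zeros((600,280,3),np.uint8);B[:192,:256]=cv2.resize(b,(256,192))
cv2.imwrite("pics/d1.png",np.hstack([A,B])[:,:,::-1]);np.save("w6.npy",r.get_calibration("wrist"))
```

```text
[460.09786155 -11.8077262   38.104183  ] [ 3.14156872e+00 -9.96627472e-05  1.47908528e-01] 12.6 [ 4.7691896   1.23715101 -2.0167144 ] [ 0.11874971 -0.78073243 -0.03350081]
```

View pics/d1.png

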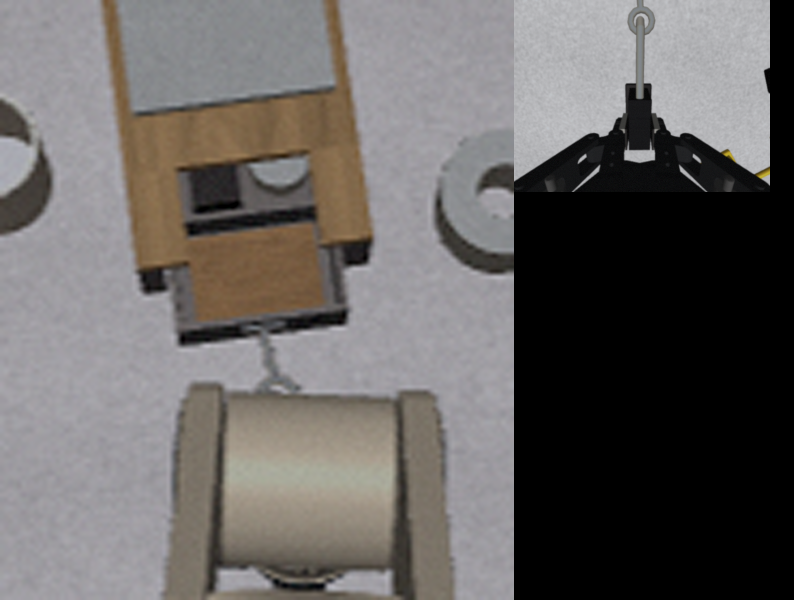

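The tray front's top edge is at (222,167.7)–(261,162.8) full-frame and already stands out of the riser. The wrist inset shows the leg still in the ring.

Run:
```python
from h import *
c=r.get_calibration("top")
u=np.array([np.cos(.149),np.sin(.149),0]);v=np.array([-u[1],u[0],0]);O=np.array([656,17,0])
for P in(onz(c,(222.2,167.5),50),onz(c,(261,162.8),50)):print(P.round(1),((P-O)@u).round(1),((P-O)@v).round(1))
s=r.sense();p=s['eef_pos'];L=p+104.7*u;L[2]=0;print("leg riser frame",(L-O)@u,(L-O)@v,"front est",(L-O)@u+4.5+50)
```

```text
[608.  69.  50.] -39.7 58.5
[623.  -44.7  50. ] -41.8 -56.1
leg riser frame -93.80907836694897 0.6353043173162202 front est -39.30907836694897
```

carry_out(
  targets=[
    {"dp": [-3,0,0],"yaw": 0},
    {"dp": [-7,0,0],"yaw": 0},
    {"dp": [-11,0,0],"yaw": 0},
    {"dp": [-15,0,0],"yaw": 0},
    {"dp": [-19,0,0],"yaw": 0},
    {"dp": [-23,0,0],"yaw": 0},
    {"dp": [-27,0,0],"yaw": 0},
    {"dp": [-31,0,0],"yaw": 0},
    {"dp": [-34,0,0],"yaw": 0},
    {"dp": [-37,0,0],"yaw": 0},
    {"dp": [-39,0,0],"yaw": 0},
    {"dp": [-40,0,0],"yaw": 0},
  ],
)

```text
clock: 14.2
eef_pos: [420.6, -17.7, 38.1]
tcp_rot: [-3.142, -0.0, 0.148]
contact_force: [5.4, 0.9, -1.7]
opening: 0.262
grasp_force: 49.6
```

carry_out(
  targets=[
    {"dp": [1,0,0],"yaw": 0},
    {"dp": [2.5,0,0],"yaw": 0},
    {"dp": [4,0,0],"yaw": 0},
    {"dp": [4.5,0,0],"yaw": 0},
    {"dp": [4.5,0,0],"yaw": 0},
    {"dp": [4.5,0,0],"yaw": 0},
  ],
)

```text
clock: 14.95
eef_pos: [425.0, -17.0, 38.1]
tcp_rot: [-3.142, 0.0, 0.148]
contact_force: [-0.6, 0.2, -2.6]
opening: 0.263
grasp_force: 49.7
```

carry_out(
  targets=[
    {"dp": [0,0,-3],"yaw": 0},
    {"dp": [0,0,-7],"yaw": 0},
    {"dp": [0,0,-11],"yaw": 0},
    {"dp": [0,0,-15],"yaw": 0},
    {"dp": [0,0,-20],"yaw": 0},
    {"dp": [0,0,-26],"yaw": 0},
    {"dp": [0,0,-32],"yaw": 0},
    {"dp": [0,0,-38],"yaw": 0},
    {"dp": [0,0,-44],"yaw": 0},
    {"dp": [0,0,-44],"yaw": 0},
  ],
)

```text
clock: 16.2
eef_pos: [425.5, -17.0, 82.6]
tcp_rot: [3.141, -0.001, 0.148]
contact_force: [0.4, 0.1, -2.2]
opening: 0.261
grasp_force: 49.7
```

Run:
```python
from h import *
s=r.sense();print(s['eef_pos'],s['clock'],s['contact_force'])
b=r.grab_frame("wrist");cv2.imwrite("pics/w7.png",b[:,:,::-1])
c=r.get_calibration("wrist")
g=b[0:110,215:290,1].astype(int)
for y in range(20,110,6):print(y,"".join('#' if k<155 else '.' for k in g[y]))
```

```text
[425.50583184 -17.03854285  82.5939607 ] 16.2 [ 0.40091888  0.06648082 -2.23026005]
20 ..............................###########..................................
26 ..............................###########..................................
32 ...............................###########.................................
38 .............................################..............................
44 ..........................########################.........................
50 .....................###################################...................
56 ..................########################################.................
62 .................##########..##################..###########...............
68 .................###########.##################.###########................
74 ...................#######################################.................
80 .......................##############################......................
86 .............................#################.............................
92 .............................#################.............................
98 .............................#################.............................
104 .............................#################.............................
```

The ring is back below the rod and the tool is free. I am carrying it left to open desk.

carry_out(
  targets=[
    {"dp": [0,-10,0],"yaw": 0},
    {"dp": [4,-30,0],"yaw": 0},
    {"dp": [9,-55,0],"yaw": 0},
    {"dp": [14,-85,0],"yaw": 0},
    {"dp": [19,-115,0],"yaw": 0},
    {"dp": [24,-145,0],"yaw": 0},
    {"dp": [29,-175,0],"yaw": 0},
    {"dp": [34,-205,0],"yaw": 0},
    {"dp": [38,-228,5],"yaw": 0},
    {"dp": [42,-246,15],"yaw": 0},
    {"dp": [43,-254,27],"yaw": 0},
    {"dp": [43,-254,37],"yaw": 0},
  ],
)

```text
clock: 17.75
eef_pos: [429.6, 240.4, 43.9]
tcp_rot: [3.141, 0.001, 0.149]
contact_force: [0.1, -0.4, -2.8]
opening: 0.263
grasp_force: 49.6
```

carry_out(
  targets=[
    {"dp": [0,0,4],"yaw": 0},
    {"dp": [0,0,8],"yaw": 0},
    {"dp": [0,0,11],"yaw": 0},
    {"dp": [0,0,13],"yaw": 0},
    {"dp": [0,0,14.5],"yaw": 0},
    {"dp": [0,0,15.5],"yaw": 0},
    {"dp": [0,0,15.5],"yaw": 0},
  ],
)

```text
clock: 18.62
eef_pos: [430.2, 240.6, 29.8]
tcp_rot: [-3.142, -0.0, 0.148]
contact_force: [-1.2, 0.1, 1.1]
opening: 0.266
grasp_force: 50.1
```

carry_out(
  targets=[
    {"dp": [0,0,0],"yaw": 0},
    {"dp": [0,0,0],"yaw": 0},
    {"dp": [0,0,0],"yaw": 0},
    {"dp": [0,0,0],"yaw": 0},
    {"dp": [0,0,0],"yaw": 0},
    {"dp": [0,0,0],"yaw": 0},
  ],
  fingers=1,
)

```text
clock: 19.38
eef_pos: [430.2, 240.6, 29.6]
tcp_rot: [-3.142, -0.0, 0.148]
contact_force: [0.1, -0.3, -0.1]
opening: 1.002
grasp_force: 0.0
```

carry_out(
  targets=[
    {"dp": [0,0,-10],"yaw": 0},
    {"dp": [0,0,-30],"yaw": 0},
    {"dp": [0,0,-60],"yaw": 0},
    {"dp": [0,0,-95],"yaw": 0},
    {"dp": [-20,0,-130],"yaw": 0},
    {"dp": [-60,0,-160],"yaw": 0},
    {"dp": [-90,0,-180],"yaw": 0},
    {"dp": [-100,0,-180],"yaw": 0},
    {"dp": [-100,0,-180],"yaw": 0},
  ],
)

```text
clock: 20.5
eef_pos: [331.2, 225.8, 209.6]
tcp_rot: [-3.141, -0.001, 0.149]
contact_force: [1.1, 0.3, 0.6]
opening: 0.998
grasp_force: 0.0
```

Run:
```python
from h import *
s=r.sense();print(s['eef_pos'],s['clock'],s['contact_force'],s['opening'])
a=r.grab_frame("top");b=r.grab_frame("scene")
A=cv2.resize(np.ascontiguousarray(a[60:240,130:310]),(420,420),interpolation=2)
B=cv2.resize(np.ascontiguousarray(b[150:300,130:430]),(380,190),interpolation=2)
C=np.zeros((420,380,3),np.uint8);C[:190]=B
cv2.imwrite("pics/f.png",np.hstack([A,C])[:,:,::-1])
```

```text
[331.20164067 225.83431087 209.60845997] 20.5 [1.06388638 0.29648169 0.6256318 ] 0.9984371298017307
```

View pics/f.png

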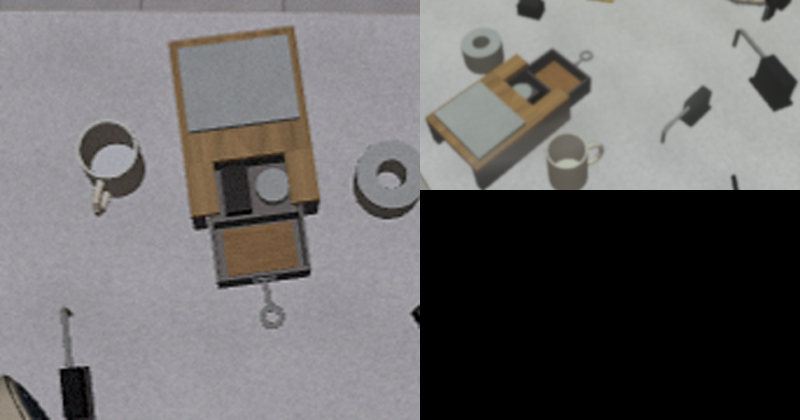

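The last picture shows the tray out, with its top front edge running from (223,181) to (262,176). The ring is free, the hook stands upright to the left, and the bystanders have not moved.

Run:
```python
from h import *
c=r.get_calibration("top")
u=np.array([np.cos(.149),np.sin(.149),0]);O=np.array([656,17,0])
e=[(onz(c,p,50)-O)@u for p in((223,180.7),(262.4,175.5))];print(e)
if -90<np.mean(e)<-70: print(r.sign_off())
```

```text
[np.float64(-78.97857226304134), np.float64(-79.90591173576351)]
the job is handed in; nothing more can be done
None
```

The job is done and handed in: the tray stands out about 79 mm of its 160, and the hook tool is unhooked and standing on its foot on open desk to the left, well clear of the tray and ring.

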